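# Opening the sauce station on the serving counter

## Robot

A 6-joint arm with a two-finger parallel gripper is mounted at the origin on the work surface. World frame = base frame: x ahead of the robot, y to its left, z up, the work surface at z = 0. Lengths are in m, angles in rad, forces in N, time in s.
With the tool pointing down it reaches from about 0.275 to 0.85 m from the base axis. Payload 5.2 kg.
Tool frame: the origin (TCP) lies midway between the tips of the shut fingers; the grasp point (between the pads) lies 19 mm behind it; z points along the fingers, y is the line along which they close (so a half turn about z gives the same grasp; the last joint's range is limited). The gripper opens to 85 mm and grips with 20 to 120 N. Pads are 22 mm wide; open, the fingers measure 114 mm over their backs; the gripper's body (76 mm by 85 mm) begins 54 mm behind the grasp point. The pads swing forward as they close: fully open they stand 13 mm farther back than shut.
Start: joints at [-1.363, 0.259, 1.535, -0, 1.348, -0.203], TCP at [0.22, -0.504, 0.231] pointing down, gripper open.
Joint ranges: [-3.14, 3.14], [-0.91, 2.08], [0.19, 2.58], [-1.22, 4.36], [0.22, 2.71], [-3.12, 3.12]. Speed limits (rad/s): [2.57, 2.57, 3.14, 3.14, 3.14, 3.14].

## Interface

Orientations are given as a unit quaternion [w, x, y, z].
In Python, from bench import ctrl gives the robot as it stands.
- The arm moves only by the tool arm_command, never from a script. Its argument "increments" is a list of rows, each an object with "gripper": the closure in counts, from 0 (fully open) to 255 (shut); "slide": the shift along the tool's x, y, z in m, a list of three; "delta_rot": the turn, a rotation vector about the tool's x, y, z in rad, a list of three. In form: [{"gripper": gripper, "slide": [tx, ty, tz], "delta_rot": [ax, ay, az]}, ...]. A call has 1 to 5 rows; each row is the pose to reach, as a shift and turn from the pose commanded when the call began, along the tool's axes at that moment; what a row does not reach only later rows make up. A row lasts 1/8 s, in which the tool goes at most 62.5 mm and 10.7 degrees, less where a joint would pass 70% of its speed; a pose out of reach is approached as far as the arm can. A call with a gripper value outside its range is refused whole. The fingers move at their own pace and stop on an object; the grip force is fixed at half the most. Time passes only in rows, so rows that repeat a pose let the fingers close. It gives the time, the measured TCP pose, the force, the opening and the grip force at its end, in the units of the state.
- ctrl.sense(): the state, without advancing time (a new reading comes with each control period).
- ctrl.get_image(name): name is "scene" or "top" or "wrist"; returns the picture (400x640x3 uint8, red, green, blue); there is no depth.
- ctrl.camera_params(name): a dict with "mtx" (3x3 intrinsics, pixels), "k1" (the pictures are not rectified: a ray, as slopes to the right and down, at radius r is drawn at 1 + k1 r^2 times it, then the intrinsics apply), "origin" and "orientation" of the camera in the world. Camera axes: x right, y down, z forward; pixel columns grow to the right and rows downward; lengths in m; the calibration is good to about 2 mm. A picture is of the moment at which its call begins: read the wrist's pose just before it. camera_params takes no time and is no camera call; for the wrist camera it gives the pose at the moment of the call.
- ctrl.sign_off(): hands the job in; it is judged then, once.
The state is a dict: "t": time; "q": joint angles; "qvel": joint speeds; "joint_efforts": joint torques, N m; "position": TCP position; "ee_rot": TCP orientation; "force": force on the tool from outside, world axes, zero at the start; "wrist_torque": the same for the moment, N m; "width": opening from 0.0 (shut) to 1.0 (fully open); "gripper_force": force on a finger pad.
Only numpy, scipy, OpenCV 4.12 (cv2) and the standard library are available. Lean on these libraries where they do the work, as an engineer would, in place of code of your own. Each camera call takes 0.05 s, during which the arm holds its last target. There are 200 camera calls.

## Task

Get the sauce station ready for lunch: take the lid off every covered pot and lay the lids flat on the white cutting board, knob up, and hang every washed ladle standing in the blue drainer on the utensil rack, by the hole in its handle, one to a hook on hooks that are free. Leave the utensils already hanging there on their hooks: don't knock them off or set them swinging hard.

Things in the scene. Friction and masses are not known exactly. Their poses are not given: they have to be found in the camera images.
- ladle_red_grip (a point): grip point of a sauce ladle with red handle (may be absent), 190 mm long, 110 g; 156 mm above its foot, 34 mm below its upper end. z up the handle, y across it, x through it. Handle end (114 to 190 mm up) 30 mm wide (y), 10 mm thick, solid to 163 mm. Bowl at the foot 44 mm across, 34 high, centre 11 mm to -x. Starts upright in the drainer, its y roughly along the drainer's x
- ladle_red_eye (a point): centre of the hanging hole of the red ladle, 18 mm above its grip point (174 mm above the foot), axes alike. The hole goes through along x; it is 22 mm wide (y) and 22 mm high, with a 5 mm bar over it and 4 mm cheeks. Either face may hang to the front
- ladle_green_grip (a point): grip point of a sauce ladle with green handle (may be absent), 190 mm long, 110 g; 156 mm above its foot, 34 mm below its upper end. z up the handle, y across it, x through it. Handle end (114 to 190 mm up) 30 mm wide (y), 10 mm thick, solid to 163 mm. Bowl at the foot 44 mm across, 34 high, centre 11 mm to -x. Starts upright in the drainer, its y roughly along the drainer's x
- ladle_green_eye (a point): centre of the hanging hole of the green ladle, 18 mm above its grip point (174 mm above the foot), axes alike. The hole goes through along x; it is 22 mm wide (y) and 22 mm high, with a 5 mm bar over it and 4 mm cheeks. Either face may hang to the front
- ladle_black_grip (a point): grip point of a sauce ladle with black handle (may be absent), 190 mm long, 110 g; 156 mm above its foot, 34 mm below its upper end. z up the handle, y across it, x through it. Handle end (114 to 190 mm up) 30 mm wide (y), 10 mm thick, solid to 163 mm. Bowl at the foot 44 mm across, 34 high, centre 11 mm to -x. Starts upright in the drainer, its y roughly along the drainer's x
- ladle_black_eye (a point): centre of the hanging hole of the black ladle, 18 mm above its grip point (174 mm above the foot), axes alike. The hole goes through along x; it is 22 mm wide (y) and 22 mm high, with a 5 mm bar over it and 4 mm cheeks. Either face may hang to the front
- rack: fixed steel utensil rack: round rail 12 mm thick, 420 mm long along y, 265 mm high, on two end posts; six hooks numbered 0 to 5 from -y, at y = -180, -108 .. 180 mm, stick out to its -x (to the robot). Hooks 0, 2, 5 are taken at the start, 1, 3, 4 free. Origin on the table under the rail's middle. Nothing of it is higher than 275 mm
- hook1 (a point): hook 1, free at the start: point on its axis 265 mm high, 38 mm out from the rail's axis, where a utensil hangs. A level bar 7 mm thick, 56 mm long from the rail's axis to -x, then a tip 6 mm long bent 5 mm up. Axes as the rack's, x along the hook to the rail. The hole's centre of a hanging utensil is about 7.5 mm below this point
- hook3 (a point): hook 3, free at the start: point on its axis 265 mm high, 38 mm out from the rail's axis, where a utensil hangs. A level bar 7 mm thick, 56 mm long from the rail's axis to -x, then a tip 6 mm long bent 5 mm up. Axes as the rack's, x along the hook to the rail. The hole's centre of a hanging utensil is about 7.5 mm below this point
- hook4 (a point): hook 4, free at the start: point on its axis 265 mm high, 38 mm out from the rail's axis, where a utensil hangs. A level bar 7 mm thick, 56 mm long from the rail's axis to -x, then a tip 6 mm long bent 5 mm up. Axes as the rack's, x along the hook to the rail. The hole's centre of a hanging utensil is about 7.5 mm below this point
- turner_eye (a point): centre of the hanging hole of the black plastic turner, blade 58 mm wide, 190 mm long, handle end 30 mm wide as on the ladles; it hangs loosely on one of hooks 0, 2, 5 from the start and must stay. z up along its handle
- skimmer_eye (a point): centre of the hanging hole of the steel skimmer, disc 68 mm across, 190 mm long, handle end 30 mm wide as on the ladles; it hangs loosely on one of hooks 0, 2, 5 from the start and must stay. z up along its handle
- scraper_eye (a point): centre of the hanging hole of the wooden scraper, 46 mm wide, 190 mm long, handle end 30 mm wide as on the ladles; it hangs loosely on one of hooks 0, 2, 5 from the start and must stay. z up along its handle
- caddy: blue plastic drainer, loose, 0.8 kg: open box 70 mm (x) by 210 mm (y) by 85 mm high, walls 4 mm, two partitions make three compartments in a row along y, their centres at y = -69, 0 and 69 mm. Origin at the centre of its underside; floor about 4 mm thick
- station: steel sauce station, fixed: box 135 mm (x) by 310 mm (y), 70 mm high, with three round metal pots let into it in a row along y, 96 mm apart; their rims, 82 mm across, stand 90 mm above the table; a pot may be covered by a lid or open. Origin at the centre of its underside
- lid0_knob (a point): centre of the black knob of a loose steel pot lid (may be absent), 25 mm above its underside, z up. Lid 92 mm across, 120 g; a 4 mm deep locating disc 70 mm across under it sits loosely in the pot's mouth; knob 26 mm across, 24 mm high, top 37 mm (plate's rim 7 mm) above the underside. On a pot this point is about 111 mm above the table
- lid1_knob (a point): centre of the black knob of a loose steel pot lid (may be absent), 25 mm above its underside, z up. Lid 92 mm across, 120 g; a 4 mm deep locating disc 70 mm across under it sits loosely in the pot's mouth; knob 26 mm across, 24 mm high, top 37 mm (plate's rim 7 mm) above the underside. On a pot this point is about 111 mm above the table
- lid2_knob (a point): centre of the black knob of a loose steel pot lid (may be absent), 25 mm above its underside, z up. Lid 92 mm across, 120 g; a 4 mm deep locating disc 70 mm across under it sits loosely in the pot's mouth; knob 26 mm across, 24 mm high, top 37 mm (plate's rim 7 mm) above the underside. On a pot this point is about 111 mm above the table
- board_top (a point): centre of the upper face of the white cutting board, 180 mm (x) by 320 mm (y), 15 mm thick, 1 kg, lying loose on the table before the rack; z up. Beneath the hooks there is little room for a gripper: its nearer half is the easier place

How it is judged:
By the outcome, as a careful person would: the job done as asked, in the order asked, and still so for the second after the job is handed in, with the robot touching nothing.
Of ladle_red, ladle_green, ladle_black only 2 to 3 are there at a start; the rules pass over those that are not, and their reading is None.
Of lid0, lid1, lid2 only 2 to 3 are there at a start; the rules pass over those that are not, and their reading is None.
At some moment in a run one of board, caddy may be knocked a few centimetres aside while the robot is not near it.
It also fails if it takes over 210 s, if anything falls off the work surface, if the arm or the gripper's body presses on something with over 40 N, if the wrist force passes 120 N, or if a joint passes its speed limit or range.

## Working session

There is one attempt and no reset: what is moved stays moved. The work goes in short steps, Python scripts to look and compute and a tool call to move; the robot and the scene stay as the last step left them, time stands still between calls to the robot, and variables do not carry over. Pictures are saved under pics/ and viewed, at most 14 in all, crops included, and the job is handed in when it is done.

Besides the shell and the picture viewer there is one more tool, called after "Emit:" by a JSON object that holds its "method" and its "body", one argument or row to a line. arm_command: Moves the arm, as the interface text tells. Its arguments: {"type":"object","properties":{"increments":{"type":"array"}},"required":["increments"]}

```bash
ls; mkdir -p pics; cat > h.py <<'E'
import numpy as np, cv2
from bench import ctrl
from scipy.spatial.transform import Rotation as R
def Rq(q): return R.from_quat([q[1],q[2],q[3],q[0]])
def snap(name,f):
    im=ctrl.get_image(name); cv2.imwrite('pics/'+f,im[:,:,::-1]); return im
def ray(p,uv):
    K=np.array(p['mtx']);d=np.linalg.solve(K,[uv[0],uv[1],1.])[:2]
    u=d.copy()
    for _ in range(30): u=d/(1+p['k1']*(u@u))
    r=Rq(p['orientation']).apply([u[0],u[1],1.]); return np.array(p['origin']),r
def onz(p,uv,z):
    o,r=ray(p,uv); return o+r*(z-o[2])/r[2]
def proj(p,X):
    v=Rq(p['orientation']).inv().apply(np.array(X)-p['origin']);s=v[:2]/v[2]
    s=s*(1+p['k1']*(s@s)); return (np.array(p['mtx'])@[s[0],s[1],1])[:2]
def tri(obs):
    A=np.zeros((3,3));b=np.zeros(3)
    for p,uv in obs:
        o,r=ray(p,uv);r=r/np.linalg.norm(r);M=np.eye(3)-np.outer(r,r);A+=M;b+=M@o
    return np.linalg.solve(A,b)
E
python3 - <<'E'
from h import *
s=ctrl.sense();print(s)
for n in('scene','top'):
    print(n,ctrl.camera_params(n)); im=snap(n,n+'0.png')
print(ctrl.camera_params('wrist'))
a=cv2.imread('pics/scene0.png');b=cv2.imread('pics/top0.png')
E
```

```text
pics
{'t': 0.0, 'q': array([-1.36276665e+00,  2.59352860e-01,  1.53610601e+00, -1.11920214e-06,
        1.34796800e+00, -2.02787719e-01]), 'qvel': array([-0.00157249, -0.00055299,  0.00059773,  0.00011893, -0.00027469,
        0.00044856]), 'joint_efforts': array([-3.15562218e-03, -4.46037197e+01, -2.90571231e+01, -4.34580234e-04,
        1.18212748e-02, -1.43299678e-05]), 'position': array([ 0.21956354, -0.50369845,  0.23046017]), 'ee_rot': array([-9.17103076e-04,  9.78977268e-01,  2.03967321e-01, -2.94936921e-06]), 'force': array([ 0.22288914, -0.2298524 , -0.41400723]), 'wrist_torque': array([ 0.03814591, -0.00025413, -0.05565621]), 'gripper_force': 0.0, 'width': 0.9989314704897605}
scene {'mtx': array([[375.06963028,   0.        , 319.9143844 ],
       [  0.        , 375.06963028, 199.84376961],
       [  0.        ,   0.        ,   1.        ]]), 'k1': -0.07257107971233331, 'origin': array([ 1.25971659, -0.637583  ,  0.7704437 ]), 'orientation': array([-0.42264456,  0.81149846,  0.35171225, -0.19783915])}
top {'mtx': array([[454.3029708 ,   0.        , 318.20989816],
       [  0.        , 454.3029708 , 205.8303276 ],
       [  0.        ,   0.        ,   1.        ]]), 'k1': -0.10117631364598859, 'origin': array([ 0.41121575, -0.03568596,  1.14443778]), 'orientation': array([-0.0656897 ,  0.71342243, -0.69370668,  0.07405635])}
{'mtx': array([[319.16839689,   0.        , 320.81198556],
       [  0.        , 319.16839689, 200.56285468],
       [  0.        ,   0.        ,   1.        ]]), 'k1': 0.017234077076908844, 'origin': array([ 0.29052332, -0.47310572,  0.37301807]), 'orientation': array([ 0.12693682,  0.8268747 , -0.54142691, -0.08379845])}
```

View pics/scene0.png

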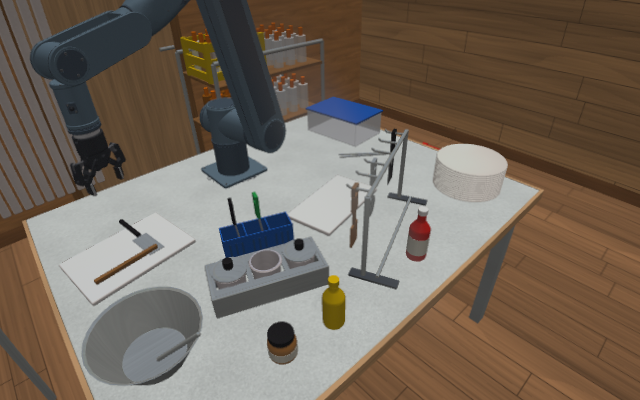

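View pics/top0.png

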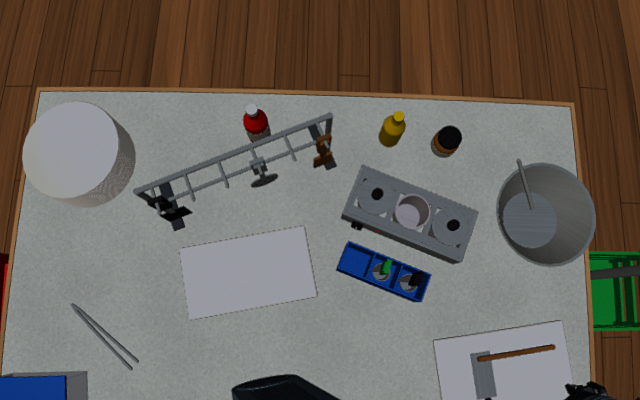

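The scene shows two lids (knobs at top-view (377,194) and (453,225)), with the middle pot open. Two ladles are standing in the drainer, green in the middle and black at the end. The board is at about (247,272). I'll enlarge.

```bash
python3 - <<'E'
import cv2
a=cv2.imread('pics/top0.png')[90:330,130:490];cv2.imwrite('pics/topc.png',cv2.resize(a,None,fx=2.2,fy=2.2,interpolation=2))
a=cv2.imread('pics/scene0.png')[120:320,190:450];cv2.imwrite('pics/scc.png',cv2.resize(a,None,fx=3,fy=3,interpolation=2))
E
```

```text
(no output)
```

View pics/topc.png

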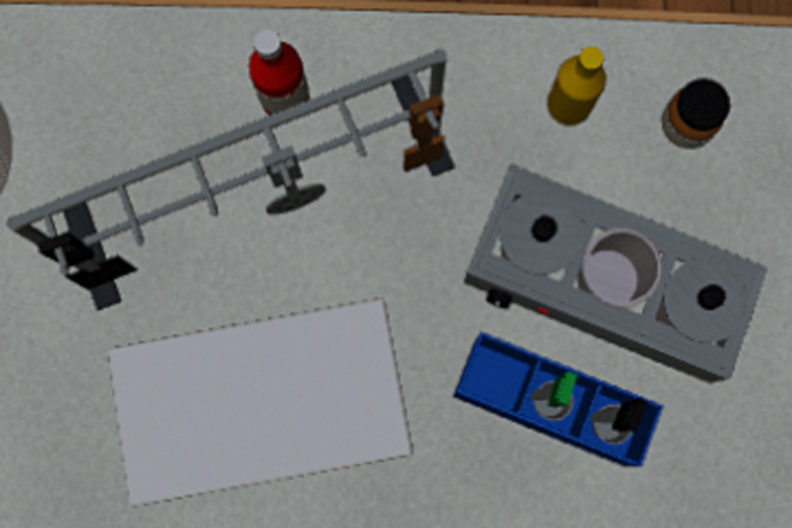

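View pics/scc.png

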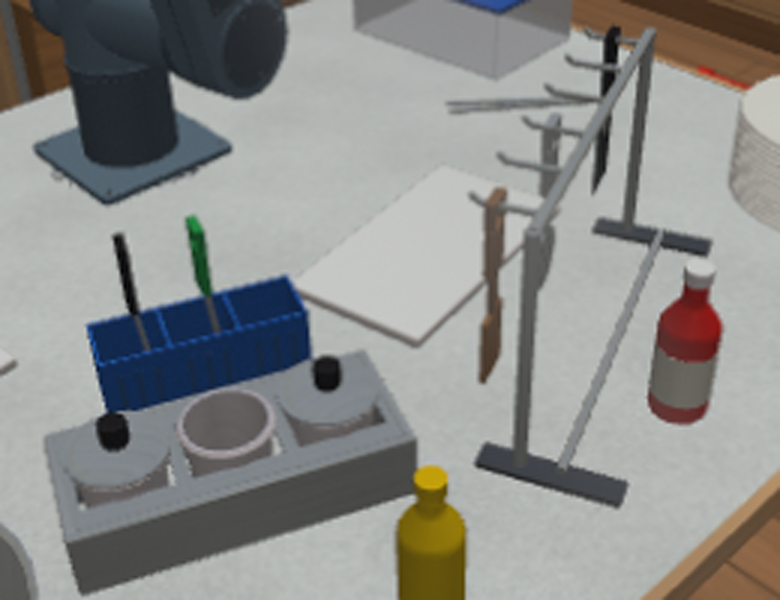

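```bash
cat > m.py <<'E'
from h import *
np.set_printoptions(precision=4,suppress=True)
T=ctrl.camera_params('top');S=ctrl.camera_params('scene')
t=lambda c,r:(130+c/2.2-.3,90+r/2.2-.3)
s=lambda c,r:(190+c/3-.3,120+r/3-.3)
E
python3 - <<'E'
from m import *
print('nadir',proj(T,[T['origin'][0],T['origin'][1],0]))
for n,a,b in[('knobA',(543,228),(326,373)),('knobB',(711,296),(113,432)),('green',(568,382),(195,222)),('black',(633,404),(119,240)),('railL',(14,224),(652,33)),('railR',(441,58),(539,222))]:
    print(n,tri([(T,t(*a)),(S,s(*b))]),'topz',onz(T,t(*a),.111 if 'knob' in n else .265 if 'rail' in n else .19))
print('board',[onz(T,t(*a),.015)[:2] for a in[(110,350),(383,299),(411,454),(132,503)]])
print('caddy',[onz(T,t(*a),.085)[:2] for a in[(482,334),(661,406),(638,465),(457,395)]])
print('stn',[onz(T,t(*a),.07)[:2] for a in[(512,167),(765,268),(722,372),(472,270)]])
L=onz(T,t(14,224),.265);Rr=onz(T,t(441,58),.265);print(np.linalg.norm(L-Rr),np.degrees(np.arctan2(*(L-Rr)[[1,0]])))
for a in[(140,242),(214,213),(363,154)]: print('hooktip',onz(T,t(*a),.268))
for a in[(124,185),(196,157),(341,100)]: print('hookroot',onz(T,t(*a),.265))
E
```

```text
nadir [311.5053 296.5023]
knobA [ 0.6521 -0.181   0.112 ] topz [ 0.6525 -0.1809  0.111 ]
knobB [ 0.5844 -0.3597  0.1114] topz [ 0.5841 -0.3605  0.111 ]
green [ 0.483  -0.1931  0.1984] topz [ 0.4838 -0.1942  0.19  ]
black [ 0.4619 -0.2581  0.1988] topz [ 0.4643 -0.2568  0.19  ]
railL [0.6078 0.3248 0.2631] topz [0.6063 0.3229 0.265 ]
railR [ 0.7774 -0.0595  0.274 ] topz [ 0.7775 -0.0634  0.265 ]
board [array([0.5181, 0.2976]), array([ 0.5862, -0.0112]), array([ 0.4126, -0.0479]), array([0.3488, 0.26  ])]
caddy [array([ 0.5406, -0.1194]), array([ 0.4686, -0.3113]), array([ 0.4064, -0.2859]), array([ 0.4752, -0.094 ])]
stn [array([ 0.7311, -0.1518]), array([ 0.6242, -0.4359]), array([ 0.5075, -0.3833]), array([ 0.6126, -0.1087])]
0.4225291431623064 113.90694819933523
hooktip [0.5922 0.2038 0.268 ]
hooktip [0.6209 0.1386 0.268 ]
hooktip [0.6803 0.006  0.268 ]
hookroot [0.6457 0.2239 0.265 ]
hookroot [0.674  0.1594 0.265 ]
hookroot [0.7329 0.0285 0.265 ]
```

```bash
cat >> h.py <<'E'
def plan(*wps,yaw=None):
    """waypoints -> slide from current pose; yaw in deg"""
    s=ctrl.sense();r=Rq(s['ee_rot'])
    print('t',round(s['t'],2),'pos',np.round(s['position'],4),'yaw',np.round(np.degrees(np.arctan2(*r.apply([1,0,0])[[1,0]])),2),'zax',np.round(r.apply([0,0,1]),4),'w',round(s['width'],3),'gf',round(s['gripper_force'],1))
    for w in wps: print(w,'slide',np.round(r.inv().apply(np.array(w)-s['position']),4))
    if yaw is not None:
        x=[np.cos(np.radians(yaw)),np.sin(np.radians(yaw)),0];tgt=R.from_matrix(np.array([x,[x[1],-x[0],0],[0,0,-1]]).T)
        print('rotvec',np.round((r.inv()*tgt).as_rotvec(),4))
E
python3 -c "
from h import *
plan([.584,-.360,.2],[.584,-.360,.098],yaw=23.9)"
```

```text
t 0.1 pos [ 0.2196 -0.5037  0.2306] yaw 23.54 zax [-3.0e-04  1.6e-03 -1.0e+00] w 1.002 gf 0.0
[0.584, -0.36, 0.2] slide [0.3915 0.0138 0.0307]
[0.584, -0.36, 0.098] slide [0.3914 0.014  0.1327]
rotvec [-0.0016 -0.0004 -0.0063]
```

Emit:
{"method": "arm_command", "body": {
  "increments": [
    {"gripper": 0, "slide": [0.06, 0.002, 0.0], "delta_rot": [0, 0, 0]},
    {"gripper": 0, "slide": [0.12, 0.004, 0.0], "delta_rot": [0, 0, 0]},
    {"gripper": 0, "slide": [0.18, 0.006, 0.01], "delta_rot": [0, 0, 0]},
    {"gripper": 0, "slide": [0.24, 0.008, 0.02], "delta_rot": [0, 0, 0]},
    {"gripper": 0, "slide": [0.3, 0.01, 0.03], "delta_rot": [0, 0, 0]}
  ]
}}

```text
t: 0.72
position: [0.5003, -0.3925, 0.2006]
ee_rot: [-0.0, 0.979, 0.204, -0.0]
force: [-0.1, -1.0, 0.5]
width: 0.998
gripper_force: 0.0
```

Emit:
{"method": "arm_command", "body": {
  "increments": [
    {"gripper": 0, "slide": [0.05, 0.002, 0.0], "delta_rot": [0, 0, 0]},
    {"gripper": 0, "slide": [0.0915, 0.004, 0.0], "delta_rot": [0, 0, 0]},
    {"gripper": 0, "slide": [0.0915, 0.004, 0.02], "delta_rot": [0, 0, 0]},
    {"gripper": 0, "slide": [0.0915, 0.004, 0.04], "delta_rot": [0, 0, 0]}
  ]
}}

```text
t: 1.23
position: [0.5847, -0.3599, 0.16]
ee_rot: [-0.0, 0.979, 0.205, -0.0]
force: [-0.3, -0.5, 0.1]
width: 1.0
gripper_force: 0.0
```

```bash
python3 -c "
from h import *
plan([.584,-.360,.098])
W=ctrl.camera_params('wrist');snap('wrist','w1.png');print(proj(W,[.584,-.36,.123]))"
```

```text
t 1.23 pos [ 0.5847 -0.3599  0.16  ] yaw 23.63 zax [-7.e-04  5.e-04 -1.e+00] w 1.0 gf 0.0
[0.584, -0.36, 0.098] slide [-0.0007 -0.0001  0.062 ]
[320.35393255 234.08210943]
```

View pics/w1.png

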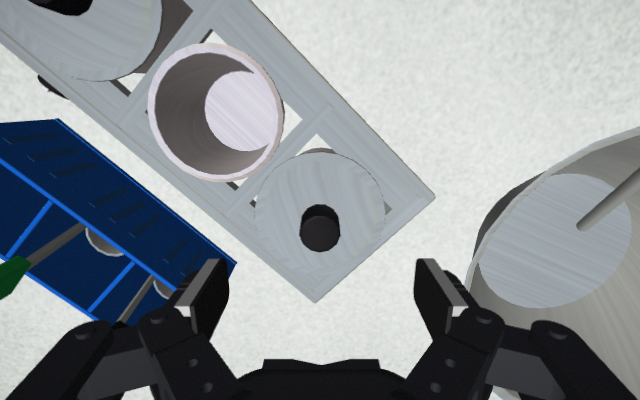

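The wrist view has the knob at (320,238), against a prediction of (320,234), so the alignment is good. Descending to grip.

Emit:
{"method": "arm_command", "body": {
  "increments": [
    {"gripper": 90, "slide": [0, 0, 0.02], "delta_rot": [0, 0, 0]},
    {"gripper": 90, "slide": [0, 0, 0.04], "delta_rot": [0, 0, 0]},
    {"gripper": 90, "slide": [-0.0005, 0, 0.062], "delta_rot": [0, 0, 0]},
    {"gripper": 255, "slide": [-0.0005, 0, 0.062], "delta_rot": [0, 0, 0]},
    {"gripper": 255, "slide": [-0.0005, 0, 0.062], "delta_rot": [0, 0, 0]}
  ]
}}

```text
t: 1.9
position: [0.5839, -0.3612, 0.1001]
ee_rot: [0.0, 0.979, 0.204, 0.0]
force: [-0.1, -0.2, -1.4]
width: 0.284
gripper_force: 58.8
```

Emit:
{"method": "arm_command", "body": {
  "increments": [
    {"gripper": 255, "slide": [0, 0, 0], "delta_rot": [0, 0, 0]},
    {"gripper": 255, "slide": [0, 0, 0], "delta_rot": [0, 0, 0]},
    {"gripper": 255, "slide": [0, 0, -0.01], "delta_rot": [0, 0, 0]},
    {"gripper": 255, "slide": [0, 0, -0.03], "delta_rot": [0, 0, 0]},
    {"gripper": 255, "slide": [0, 0, -0.06], "delta_rot": [0, 0, 0]}
  ]
}}

```text
t: 2.52
position: [0.5833, -0.3606, 0.1597]
ee_rot: [-0.001, 0.979, 0.204, -0.0]
force: [1.0, 1.3, -1.6]
width: 0.283
gripper_force: 58.9
```

```bash
python3 - <<'E'
from m import *
W=ctrl.camera_params('wrist');snap('wrist','w2.png')
im=snap('top','top1.png');a=cv2.imread('pics/top0.png').astype(int);d=abs(a-im[:,:,::-1].astype(int)).sum(2)>60
print('changes board',d[220:330,170:325].sum(),'caddy',d[238:305,330:420].sum())
plan([.584,-.36,.27],[.452,.050,.27],[.452,.050,.06],[.452,.05,.028])
E
```

```text
changes board 8653 caddy 902
t 2.62 pos [ 0.5857 -0.3625  0.1643] yaw 23.55 zax [ 0.0064 -0.0055 -1.    ] w 0.285 gf 58.9
[0.584, -0.36, 0.27] slide [-0.0002 -0.0022 -0.1057]
[0.452, 0.05, 0.27] slide [ 0.0426 -0.4308 -0.1088]
[0.452, 0.05, 0.06] slide [ 0.0418 -0.4324  0.1012]
[0.452, 0.05, 0.028] slide [ 0.0417 -0.4326  0.1332]
```

View pics/top1.png

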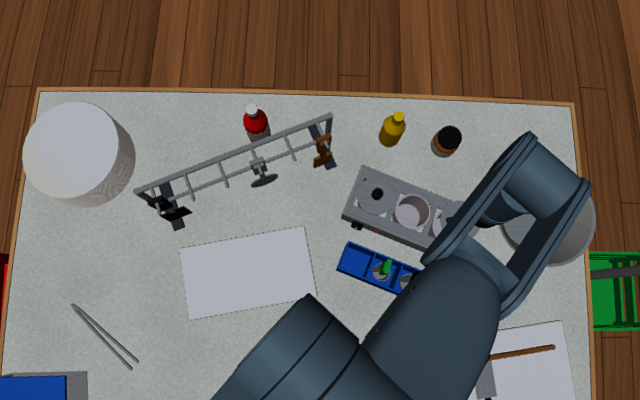

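Lid held and board unmoved. Carrying it over high.

Emit:
{"method": "arm_command", "body": {
  "increments": [
    {"gripper": 255, "slide": [0, 0, -0.05], "delta_rot": [0, 0, 0]},
    {"gripper": 255, "slide": [0, 0, -0.1], "delta_rot": [0, 0, 0]},
    {"gripper": 255, "slide": [0.005, -0.05, -0.108], "delta_rot": [0, 0, 0]},
    {"gripper": 255, "slide": [0.01, -0.105, -0.108], "delta_rot": [0, 0, 0]},
    {"gripper": 255, "slide": [0.015, -0.16, -0.108], "delta_rot": [0, 0, 0]}
  ]
}}

```text
t: 3.25
position: [0.5327, -0.2068, 0.2667]
ee_rot: [-0.0, 0.979, 0.204, -0.0]
force: [-0.3, 1.3, 0.4]
width: 0.285
gripper_force: 59.4
```

Emit:
{"method": "arm_command", "body": {
  "increments": [
    {"gripper": 255, "slide": [0.006, -0.055, 0], "delta_rot": [0, 0, 0]},
    {"gripper": 255, "slide": [0.012, -0.11, 0], "delta_rot": [0, 0, 0]},
    {"gripper": 255, "slide": [0.018, -0.165, 0], "delta_rot": [0, 0, 0]},
    {"gripper": 255, "slide": [0.024, -0.22, 0], "delta_rot": [0, 0, 0]},
    {"gripper": 255, "slide": [0.027, -0.272, 0], "delta_rot": [0, 0, 0]}
  ]
}}

```text
t: 3.88
position: [0.4487, 0.0536, 0.2668]
ee_rot: [-0.0, 0.979, 0.204, 0.0]
force: [1.0, 0.5, -0.8]
width: 0.284
gripper_force: 59.4
```

Emit:
{"method": "arm_command", "body": {
  "increments": [
    {"gripper": 255, "slide": [0, 0, 0.05], "delta_rot": [0, 0, 0]},
    {"gripper": 255, "slide": [0, 0, 0.1], "delta_rot": [0, 0, 0]},
    {"gripper": 255, "slide": [0, 0, 0.15], "delta_rot": [0, 0, 0]},
    {"gripper": 255, "slide": [0, 0, 0.15], "delta_rot": [0, 0, 0]}
  ]
}}

```text
t: 4.38
position: [0.4461, 0.0524, 0.1141]
ee_rot: [-0.001, 0.979, 0.204, -0.004]
force: [-0.7, 0.2, -2.0]
width: 0.284
gripper_force: 59.5
```

```bash
python3 - <<'E'
from m import *
W=ctrl.camera_params('wrist');snap('wrist','w3.png')
c=np.array([.4664,.1246]);u=np.array([-.215,.977]);v=np.array([.977,.215])
for a in(-1,1):
  for b in(-1,1):
    X=c+a*.16*u+b*.09*v; print(proj(W,[*X,.015]))
plan([.452,.05,.06],[.452,.05,.028])
E
```

```text
[415.9991 280.5196]
[491.0266  55.8097]
[ 28.8396 212.4813]
[  1.8221 -55.6635]
t 4.42 pos [0.4485 0.0521 0.1165] yaw 23.54 zax [-0.0038  0.0005 -1.    ] w 0.281 gf 59.5
[0.452, 0.05, 0.06] slide [0.0026 0.0034 0.0565]
[0.452, 0.05, 0.028] slide [0.0027 0.0035 0.0885]
```

View pics/w3.png

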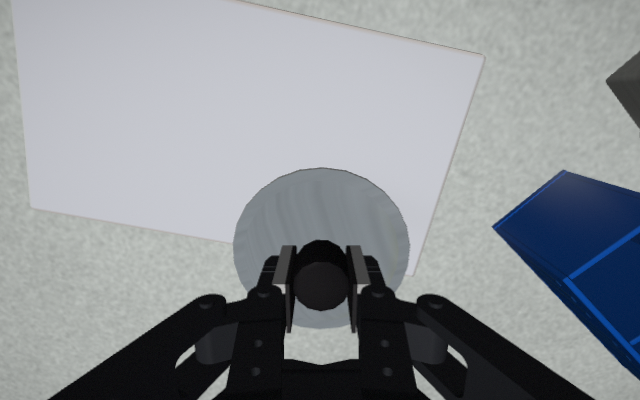

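Board matches the prediction (corner (483,55)), so I'll lower and release.

Emit:
{"method": "arm_command", "body": {
  "increments": [
    {"gripper": 255, "slide": [0.002, 0.003, 0.05], "delta_rot": [0, 0, 0]},
    {"gripper": 255, "slide": [0.003, 0.003, 0.075], "delta_rot": [0, 0, 0]},
    {"gripper": 255, "slide": [0.003, 0.003, 0.082], "delta_rot": [0, 0, 0]},
    {"gripper": 255, "slide": [0.003, 0.003, 0.086], "delta_rot": [0, 0, 0]},
    {"gripper": 255, "slide": [0.003, 0.003, 0.086], "delta_rot": [0, 0, 0]}
  ]
}}

```text
t: 5.05
position: [0.4548, 0.0502, 0.0326]
ee_rot: [0.0, 0.979, 0.204, 0.001]
force: [-0.6, 0.2, -1.6]
width: 0.286
gripper_force: 59.5
```

Emit:
{"method": "arm_command", "body": {
  "increments": [
    {"gripper": 255, "slide": [0, 0, 0.002], "delta_rot": [0, 0, 0]},
    {"gripper": 255, "slide": [0, 0, 0.004], "delta_rot": [0, 0, 0]},
    {"gripper": 255, "slide": [0, 0, 0.004], "delta_rot": [0, 0, 0]},
    {"gripper": 90, "slide": [0, 0, 0.004], "delta_rot": [0, 0, 0]},
    {"gripper": 90, "slide": [0, 0, 0.004], "delta_rot": [0, 0, 0]}
  ]
}}

```text
t: 5.68
position: [0.4538, 0.0503, 0.0274]
ee_rot: [0.0, 0.979, 0.204, 0.0]
force: [-0.2, -0.6, 0.0]
width: 0.645
gripper_force: 0.0
```

Emit:
{"method": "arm_command", "body": {
  "increments": [
    {"gripper": 90, "slide": [0, 0, 0], "delta_rot": [0, 0, 0]},
    {"gripper": 60, "slide": [0, 0, -0.02], "delta_rot": [0, 0, 0]},
    {"gripper": 0, "slide": [0, 0, -0.07], "delta_rot": [0, 0, 0]},
    {"gripper": 0, "slide": [0, 0, -0.13], "delta_rot": [0, 0, 0]},
    {"gripper": 0, "slide": [0, 0, -0.19], "delta_rot": [0, 0, 0]}
  ]
}}

```text
t: 6.3
position: [0.4532, 0.0504, 0.2189]
ee_rot: [-0.0, 0.979, 0.204, -0.0]
force: [1.8, -0.3, -0.7]
width: 0.993
gripper_force: 0.0
```

```bash
python3 - <<'E'
from m import *
plan([.452,.05,.22],[.652,-.181,.22],[.652,-.181,.14],[.652,-.181,.098],yaw=23.9)
E
```

```text
t 6.3 pos [0.4532 0.0504 0.2189] yaw 23.54 zax [-0.0005  0.0001 -1.    ] w 0.993 gf 0.0
[0.452, 0.05, 0.22] slide [-0.0013 -0.0001 -0.0011]
[0.652, -0.181, 0.22] slide [ 0.0899  0.2915 -0.0012]
[0.652, -0.181, 0.14] slide [0.0899 0.2916 0.0788]
[0.652, -0.181, 0.098] slide [0.0899 0.2916 0.1208]
rotvec [-0.0003  0.0005 -0.0064]
```

Emit:
{"method": "arm_command", "body": {
  "increments": [
    {"gripper": 0, "slide": [0.018, 0.058, 0], "delta_rot": [0, 0, 0]},
    {"gripper": 0, "slide": [0.036, 0.116, 0], "delta_rot": [0, 0, 0]},
    {"gripper": 0, "slide": [0.054, 0.174, 0], "delta_rot": [0, 0, 0]},
    {"gripper": 0, "slide": [0.072, 0.232, 0], "delta_rot": [0, 0, 0]},
    {"gripper": 60, "slide": [0.09, 0.2915, 0.0], "delta_rot": [0, 0, 0]}
  ]
}}

```text
t: 6.92
position: [0.6536, -0.1824, 0.2169]
ee_rot: [-0.0, 0.979, 0.204, -0.0]
force: [0.1, -0.7, 1.1]
width: 0.82
gripper_force: 0.0
```

Emit:
{"method": "arm_command", "body": {
  "increments": [
    {"gripper": 90, "slide": [0, 0, 0.05], "delta_rot": [0, 0, 0]},
    {"gripper": 90, "slide": [0, 0, 0.05], "delta_rot": [0, 0, 0]},
    {"gripper": 90, "slide": [0, 0, 0.05], "delta_rot": [0, 0, 0]}
  ]
}}

```text
t: 7.3
position: [0.6525, -0.1804, 0.1681]
ee_rot: [-0.0, 0.979, 0.204, -0.0]
force: [1.1, -0.2, 0.0]
width: 0.645
gripper_force: 0.0
```

```bash
python3 - <<'E'
from m import *
plan([.652,-.181,.098])
W=ctrl.camera_params('wrist');im=snap('wrist','w4.png')
g=im.max(2);m=(g<50).astype('u1');n,l,st,c=cv2.connectedComponentsWithStats(m)
print(proj(W,[.652,-.181,.123]),[(c[i],st[i]) for i in range(1,n) if st[i][4]>300])
E
```

```text
t 7.3 pos [ 0.6525 -0.1804  0.1681] yaw 23.57 zax [-0.0002  0.0002 -1.    ] w 0.645 gf 0.0
[0.652, -0.181, 0.098] slide [-0.0007  0.0003  0.0701]
[321.1764 228.8661] [(array([625.4553, 102.5937]), array([ 605,   68,   35,   66, 1590], dtype=int32)), (array([321.5112, 222.517 ]), array([ 303,  200,   39,   45, 1385], dtype=int32)), (array([348.6981, 352.1631]), array([   35,   250,   605,   150, 40235], dtype=int32)), (array([ 16.9657, 281.0685]), array([  0, 265,  39,  34, 963], dtype=int32))]
```

Emit:
{"method": "arm_command", "body": {
  "increments": [
    {"gripper": 90, "slide": [0, 0, 0.03], "delta_rot": [0, 0, 0]},
    {"gripper": 90, "slide": [0, 0, 0.055], "delta_rot": [0, 0, 0]},
    {"gripper": 90, "slide": [0, 0, 0.07], "delta_rot": [0, 0, 0]},
    {"gripper": 255, "slide": [0, 0, 0.07], "delta_rot": [0, 0, 0]},
    {"gripper": 255, "slide": [0, 0, 0.07], "delta_rot": [0, 0, 0]}
  ]
}}

```text
t: 7.98
position: [0.6535, -0.1812, 0.0992]
ee_rot: [0.001, 0.979, 0.204, 0.001]
force: [0.1, 0.1, -1.4]
width: 0.284
gripper_force: 58.8
```

Emit:
{"method": "arm_command", "body": {
  "increments": [
    {"gripper": 255, "slide": [0, 0, 0], "delta_rot": [0, 0, 0]},
    {"gripper": 255, "slide": [0, 0, -0.01], "delta_rot": [0, 0, 0]},
    {"gripper": 255, "slide": [0, 0, -0.03], "delta_rot": [0, 0, 0]},
    {"gripper": 255, "slide": [0, 0, -0.08], "delta_rot": [0, 0, 0]},
    {"gripper": 255, "slide": [0, 0, -0.135], "delta_rot": [0, 0, 0]}
  ]
}}

```text
t: 8.6
position: [0.652, -0.1808, 0.2334]
ee_rot: [-0.001, 0.979, 0.204, -0.001]
force: [0.8, -1.0, -1.5]
width: 0.278
gripper_force: 59.0
```

```bash
python3 - <<'E'
from m import *
plan([.652,-.181,.23],[.423,.186,.23],[.423,.186,.06])
E
```

```text
t 8.6 pos [ 0.652  -0.1808  0.2334] yaw 23.53 zax [-0.0017  0.0007 -1.    ] w 0.278 gf 59.0
[0.652, -0.181, 0.23] slide [-0.0001  0.0002  0.0034]
[0.423, 0.186, 0.23] slide [-0.0635 -0.4277  0.004 ]
[0.423, 0.186, 0.06] slide [-0.0633 -0.4275  0.174 ]
```

Emit:
{"method": "arm_command", "body": {
  "increments": [
    {"gripper": 255, "slide": [-0.008, -0.055, 0.004], "delta_rot": [0, 0, 0]},
    {"gripper": 255, "slide": [-0.016, -0.11, 0.004], "delta_rot": [0, 0, 0]},
    {"gripper": 255, "slide": [-0.024, -0.165, 0.004], "delta_rot": [0, 0, 0]},
    {"gripper": 255, "slide": [-0.032, -0.22, 0.004], "delta_rot": [0, 0, 0]},
    {"gripper": 255, "slide": [-0.04, -0.275, 0.004], "delta_rot": [0, 0, 0]}
  ]
}}

```text
t: 9.22
position: [0.505, 0.0565, 0.2291]
ee_rot: [0.0, 0.979, 0.204, 0.001]
force: [0.2, 1.4, -1.3]
width: 0.284
gripper_force: 59.3
```

Emit:
{"method": "arm_command", "body": {
  "increments": [
    {"gripper": 255, "slide": [-0.008, -0.055, 0], "delta_rot": [0, 0, 0]},
    {"gripper": 255, "slide": [-0.016, -0.11, 0.02], "delta_rot": [0, 0, 0]},
    {"gripper": 255, "slide": [-0.0233, -0.1525, 0.06], "delta_rot": [0, 0, 0]},
    {"gripper": 255, "slide": [-0.0233, -0.1525, 0.12], "delta_rot": [0, 0, 0]},
    {"gripper": 255, "slide": [-0.0233, -0.1525, 0.12], "delta_rot": [0, 0, 0]}
  ]
}}

```text
t: 9.85
position: [0.4201, 0.1856, 0.1057]
ee_rot: [-0.0, 0.979, 0.205, -0.004]
force: [-0.2, -0.3, -0.2]
width: 0.278
gripper_force: 59.4
```

```bash
python3 - <<'E'
from m import *
W=ctrl.camera_params('wrist');snap('wrist','w5.png')
c=np.array([.4664,.1246]);u=np.array([-.215,.977]);v=np.array([.977,.215])
for a in(-1,1):
  for b in(-1,1):
    X=c+a*.16*u+b*.09*v; print(proj(W,[*X,.015]))
plan([.423,.186,.06],[.423,.186,.028])
E
```

```text
[570.8839 316.8457]
[687.4151  99.6771]
[196.4013 250.3636]
[217.6121  -2.2829]
t 9.9 pos [0.4228 0.1856 0.1081] yaw 23.57 zax [-0.0033 -0.0007 -1.    ] w 0.281 gf 59.4
[0.423, 0.186, 0.06] slide [ 0.0005 -0.0003  0.0481]
[0.423, 0.186, 0.028] slide [ 0.0006 -0.0002  0.0801]
```

View pics/w5.png

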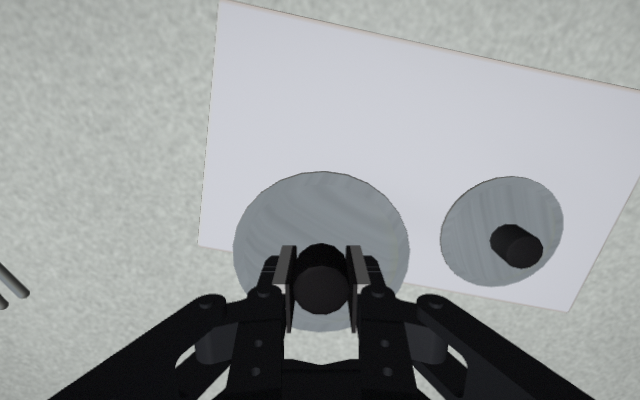

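The first lid lies flat on the board and the board's corners match the prediction, so the second lid goes down.

Emit:
{"method": "arm_command", "body": {
  "increments": [
    {"gripper": 255, "slide": [0.001, 0, 0.045], "delta_rot": [0, 0, 0]},
    {"gripper": 255, "slide": [0.001, 0, 0.07], "delta_rot": [0, 0, 0]},
    {"gripper": 255, "slide": [0.001, 0, 0.077], "delta_rot": [0, 0, 0]},
    {"gripper": 255, "slide": [0.001, 0, 0.081], "delta_rot": [0, 0, 0]},
    {"gripper": 255, "slide": [0.001, 0, 0.081], "delta_rot": [0, 0, 0]}
  ]
}}

```text
t: 10.52
position: [0.426, 0.1861, 0.0286]
ee_rot: [0.0, 0.979, 0.204, 0.001]
force: [0.1, -0.4, -2.3]
width: 0.286
gripper_force: 59.4
```

Emit:
{"method": "arm_command", "body": {
  "increments": [
    {"gripper": 255, "slide": [0, 0, 0], "delta_rot": [0, 0, 0]},
    {"gripper": 255, "slide": [0, 0, 0], "delta_rot": [0, 0, 0]}
  ]
}}

```text
t: 10.78
position: [0.4254, 0.1862, 0.0281]
ee_rot: [0.0, 0.979, 0.204, 0.001]
force: [-0.1, -0.1, 3.3]
width: 0.283
gripper_force: 59.8
```

Emit:
{"method": "arm_command", "body": {
  "increments": [
    {"gripper": 90, "slide": [0, 0, 0], "delta_rot": [0, 0, 0]},
    {"gripper": 90, "slide": [0, 0, 0], "delta_rot": [0, 0, 0]},
    {"gripper": 60, "slide": [0, 0, -0.02], "delta_rot": [0, 0, 0]},
    {"gripper": 60, "slide": [0, 0, -0.08], "delta_rot": [0, 0, 0]},
    {"gripper": 60, "slide": [0, 0, -0.14], "delta_rot": [0, 0, 0]}
  ]
}}

```text
t: 11.4
position: [0.4241, 0.186, 0.1685]
ee_rot: [-0.0, 0.979, 0.204, -0.001]
force: [1.5, 1.2, 0.2]
width: 0.762
gripper_force: 0.0
```

Emit:
{"method": "arm_command", "body": {
  "increments": [
    {"gripper": 60, "slide": [0, 0, -0.06], "delta_rot": [0, 0, -0.16]},
    {"gripper": 60, "slide": [0, 0.05, -0.12], "delta_rot": [0, 0, -0.32]},
    {"gripper": 60, "slide": [-0.02, 0.1, -0.14], "delta_rot": [0, 0, -0.48]},
    {"gripper": 60, "slide": [-0.04, 0.15, -0.14], "delta_rot": [0, 0, -0.64]},
    {"gripper": 60, "slide": [-0.06, 0.2, -0.14], "delta_rot": [0, 0, -0.8]}
  ]
}}

```text
t: 12.02
position: [0.45, -0.0155, 0.3081]
ee_rot: [0.001, 0.827, 0.563, 0.001]
force: [0.3, -0.3, -0.4]
width: 0.763
gripper_force: 0.0
```

```bash
python3 - <<'E'
from m import *
plan([.45,-.2,.32],yaw=69.4)
E
```

```text
t 12.03 pos [ 0.45   -0.0155  0.3081] yaw 68.46 zax [ 0.0018 -0.0005 -1.    ] w 0.763 gf 0.0
[0.45, -0.2, 0.32] slide [-0.1716  0.0678 -0.0119]
rotvec [ 0.0019 -0.0002 -0.0163]
```

Emit:
{"method": "arm_command", "body": {
  "increments": [
    {"gripper": 60, "slide": [-0.06, 0.02, 0], "delta_rot": [0, 0, 0]},
    {"gripper": 60, "slide": [-0.12, 0.035, 0], "delta_rot": [0, 0, -0.016]},
    {"gripper": 60, "slide": [-0.15, 0.04, 0], "delta_rot": [0, 0, -0.016]},
    {"gripper": 60, "slide": [-0.15, 0.04, 0], "delta_rot": [0, 0, -0.016]}
  ]
}}

```text
t: 12.52
position: [0.4306, -0.17, 0.3068]
ee_rot: [-0.0, 0.825, 0.565, -0.0]
force: [-0.3, 0.2, 1.1]
width: 0.764
gripper_force: 0.0
```

```bash
python3 - <<'E'
from m import *
plan()
W=ctrl.camera_params('wrist');im=snap('wrist','w6.png');snap('top','top2.png')
import pickle;pickle.dump(W,open('w6.pkl','wb'))
E
```

```text
t 12.53 pos [ 0.4306 -0.17    0.3068] yaw 68.84 zax [-0.0009  0.0002 -1.    ] w 0.764 gf 0.0
```

View pics/w6.png

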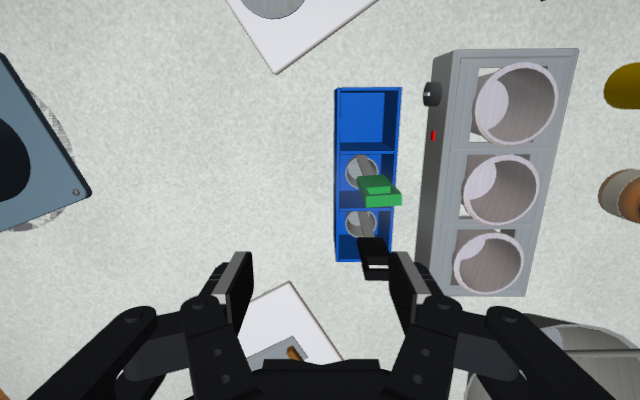

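```bash
python3 - <<'E'
import cv2
a=cv2.imread('pics/w6.png')[80:290,320:450];a=cv2.resize(a,None,fx=4.5,fy=4.5,interpolation=2)[:945]
a=cv2.resize(cv2.imread('pics/w6.png')[150:290,325:425],None,fx=4.2,fy=4.2,interpolation=2)
import numpy as np
a=np.clip(a.astype(float)*1.8,0,255).astype('u1')
cv2.imwrite('pics/w6c.png',a)
E
```

```text
(no output)
```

View pics/w6c.png

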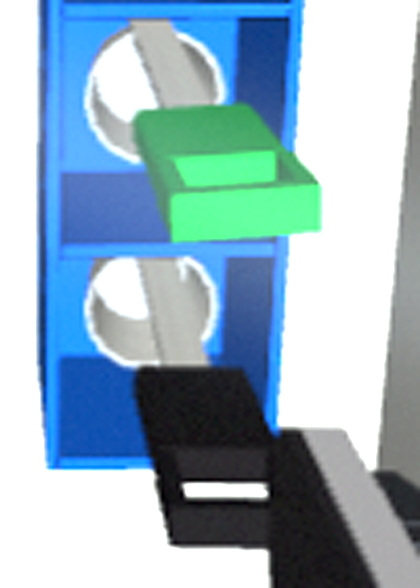

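```bash
python3 - <<'E'
from m import *
import pickle;W=pickle.load(open('w6.pkl','rb'))
w=lambda c,r:(325+c/4.2-.4,150+r/4.2-.4)
for n,q in [('g',[(172,190),(318,182),(320,232),(170,242)]),]:
    print(n,[onz(W,w(*a),.192)[:2] for a in q])
print('g bottom face',[onz(W,w(*a),.118) for a in[(138,117),(248,105)]])
print('g hole',[onz(W,w(*a),.165) for a in[(173,155),(274,150)]])
print('b top edges',[onz(W,w(*a),.192) for a in[(163,502),(270,502),(172,545),(270,545)]])
print('b bottom face',[onz(W,w(*a),.118) for a in[(136,372),(243,368)]])
print('g tri',tri([(W,w(245,212)),(S,s(195,220))]),'b',onz(W,w(225,525),.192))
b=cv2.imread('pics/top2.png')[220:330,330:450];a=cv2.imread('pics/top0.png')[220:330,330:450]
print('caddy diff',(abs(a.astype(int)-b).sum(2)>60).sum())
print('caddy rim',[onz(W,u,.085)[:2] for u in[(335,88),(402,88),(335,261)]])
E
```

```text
g [array([ 0.4663, -0.1827]), array([ 0.4939, -0.1916]), array([ 0.4913, -0.2019]), array([ 0.4623, -0.193 ])]
g bottom face [array([ 0.4666, -0.1857,  0.118 ]), array([ 0.4935, -0.1928,  0.118 ])]
g hole [array([ 0.4698, -0.1841,  0.165 ]), array([ 0.4908, -0.191 ,  0.165 ])]
b top edges [array([ 0.4419, -0.2485,  0.192 ]), array([ 0.4634, -0.2568,  0.192 ]), array([ 0.4403, -0.2592,  0.192 ]), array([ 0.4602, -0.2669,  0.192 ])]
b bottom face [array([ 0.4429, -0.252 ,  0.118 ]), array([ 0.4701, -0.2612,  0.118 ])]
g tri [ 0.4781 -0.1904  0.1971] b [ 0.4526 -0.2587  0.192 ]
caddy diff 7686
caddy rim [array([ 0.4771, -0.0925]), array([ 0.5442, -0.1186]), array([ 0.4049, -0.2871])]
```

Both ladles stand near vertical, and the caddy is unmoved. Green's top-end centre is at (383,200), which gives (0.4785,-0.192), with the handle across at -18°.

```bash
python3 - <<'E'
from m import *
plan([.4785,-.192,.27],[.4785,-.192,.141],yaw=72)
E
```

```text
t 12.62 pos [ 0.431  -0.1677  0.3071] yaw 69.02 zax [-0.0003  0.0009 -1.    ] w 0.766 gf 0.0
[0.4785, -0.192, 0.27] slide [-0.0057  0.0531  0.037 ]
[0.4785, -0.192, 0.141] slide [-0.0058  0.0532  0.166 ]
rotvec [-0.0006 -0.0008 -0.0521]
```

Emit:
{"method": "arm_command", "body": {
  "increments": [
    {"gripper": 60, "slide": [-0.003, 0.03, 0.01], "delta_rot": [0, 0, -0.052]},
    {"gripper": 60, "slide": [-0.0055, 0.053, 0.03], "delta_rot": [0, 0, -0.052]},
    {"gripper": 60, "slide": [-0.0055, 0.053, 0.06], "delta_rot": [0, 0, -0.052]},
    {"gripper": 60, "slide": [-0.0055, 0.053, 0.06], "delta_rot": [0, 0, -0.052]}
  ]
}}

```text
t: 13.12
position: [0.4778, -0.1896, 0.2451]
ee_rot: [-0.003, 0.808, 0.589, -0.001]
force: [-0.4, -0.2, 0.2]
width: 0.762
gripper_force: 0.0
```

```bash
python3 - <<'E'
from m import *
W=ctrl.camera_params('wrist');im=snap('wrist','w7.png')
plan([.4785,-.192,.141])
hsv=cv2.cvtColor(im,cv2.COLOR_RGB2HSV);m=cv2.inRange(hsv,(45,100,40),(85,255,255));v,u=np.nonzero(m);print(u.min(),u.max(),v.min(),v.max())
print('bottom-row edges',[ (r,u[v==r].min(),u[v==r].max()) for r in range(v.min(),v.max()+1,8)])
print(proj(W,[.4785,-.192,.194]))
E
```

```text
t 13.18 pos [ 0.4785 -0.1904  0.2468] yaw 72.16 zax [-0.0018  0.0016 -1.    ] w 0.761 gf 0.0
[0.4785, -0.192, 0.141] slide [-0.0017  0.0007  0.1058]
300 346 190 234
bottom-row edges [(190, np.int64(308), np.int64(338)), (198, np.int64(306), np.int64(340)), (206, np.int64(304), np.int64(342)), (214, np.int64(301), np.int64(344)), (222, np.int64(300), np.int64(346)), (230, np.int64(301), np.int64(345))]
[322.7908 227.1452]
```

Emit:
{"method": "arm_command", "body": {
  "increments": [
    {"gripper": 60, "slide": [-0.0015, 0.0005, 0.035], "delta_rot": [0, 0, 0]},
    {"gripper": 60, "slide": [-0.0015, 0.0005, 0.07], "delta_rot": [0, 0, 0]},
    {"gripper": 60, "slide": [-0.0015, 0.0005, 0.106], "delta_rot": [0, 0, 0]},
    {"gripper": 60, "slide": [-0.0015, 0.0005, 0.106], "delta_rot": [0, 0, 0]},
    {"gripper": 255, "slide": [-0.0015, 0.0005, 0.106], "delta_rot": [0, 0, 0]}
  ]
}}

```text
t: 13.8
position: [0.48, -0.1941, 0.1435]
ee_rot: [0.002, 0.809, 0.588, 0.001]
force: [-0.2, 0.1, 1.0]
width: 0.563
gripper_force: 0.0
```

Emit:
{"method": "arm_command", "body": {
  "increments": [
    {"gripper": 255, "slide": [0, 0, 0], "delta_rot": [0, 0, 0]},
    {"gripper": 255, "slide": [0, 0, 0], "delta_rot": [0, 0, 0]},
    {"gripper": 255, "slide": [0, 0, 0], "delta_rot": [0, 0, 0]}
  ]
}}

```text
t: 14.18
position: [0.4793, -0.1941, 0.1436]
ee_rot: [0.001, 0.809, 0.588, 0.0]
force: [-2.1, 0.2, 7.3]
width: 0.339
gripper_force: 58.5
```

Emit:
{"method": "arm_command", "body": {
  "increments": [
    {"gripper": 255, "slide": [0, 0, -0.02], "delta_rot": [0, 0, 0]},
    {"gripper": 255, "slide": [0, 0, -0.05], "delta_rot": [0, 0, 0]},
    {"gripper": 255, "slide": [0, 0, -0.09], "delta_rot": [0, 0, 0]},
    {"gripper": 255, "slide": [0, 0, -0.127], "delta_rot": [0, 0, 0]},
    {"gripper": 255, "slide": [0, 0, -0.127], "delta_rot": [0, 0, 0]}
  ]
}}

```text
t: 14.8
position: [0.4805, -0.1947, 0.2727]
ee_rot: [0.004, 0.809, 0.588, 0.002]
force: [0.4, -0.9, -1.1]
width: 0.339
gripper_force: 59.4
```

```bash
python3 - <<'E'
from m import *
plan([.53,.03,.27],[.586,.122,.27],yaw=23.9)
E
```

```text
t 14.8 pos [ 0.4805 -0.1947  0.2727] yaw 72.05 zax [ 0.0073 -0.0049 -1.    ] w 0.339 gf 59.4
[0.53, 0.03, 0.27] slide [ 0.2291 -0.0222  0.002 ]
[0.586, 0.122, 0.27] slide [0.3339 0.0028 0.002 ]
rotvec [ 0.009  -0.0013  0.8404]
```

Emit:
{"method": "arm_command", "body": {
  "increments": [
    {"gripper": 255, "slide": [0.04, -0.002, 0], "delta_rot": [0, 0, 0.12]},
    {"gripper": 255, "slide": [0.085, -0.005, 0], "delta_rot": [0, 0, 0.27]},
    {"gripper": 255, "slide": [0.13, -0.01, 0], "delta_rot": [0, 0, 0.42]},
    {"gripper": 255, "slide": [0.18, -0.015, 0], "delta_rot": [0, 0, 0.57]},
    {"gripper": 255, "slide": [0.225, -0.018, 0], "delta_rot": [0, 0, 0.72]}
  ]
}}

```text
t: 15.42
position: [0.5306, 0.0277, 0.2677]
ee_rot: [-0.0, 0.965, 0.263, -0.0]
force: [-0.2, -0.7, -0.5]
width: 0.341
gripper_force: 59.3
```

Emit:
{"method": "arm_command", "body": {
  "increments": [
    {"gripper": 255, "slide": [0.0, 0, 0], "delta_rot": [0, 0, 0.12]},
    {"gripper": 255, "slide": [0, 0, 0], "delta_rot": [0, 0, 0.12]},
    {"gripper": 255, "slide": [0, 0, 0], "delta_rot": [0, 0, 0.12]}
  ]
}}

```text
t: 15.8
position: [0.5306, 0.0256, 0.2679]
ee_rot: [-0.0, 0.978, 0.208, -0.0]
force: [0.0, 0.2, -0.2]
width: 0.341
gripper_force: 59.5
```

```bash
python3 - <<'E'
from m import *
plan([.586,.122,.25],[.586,.122,.234],yaw=23.9)
W=ctrl.camera_params('wrist');im=snap('wrist','w8.png');print(W)
sc=snap('scene','sc8.png')
a=cv2.resize(im[20:260,150:550],None,fx=1.5,fy=1.5);b=cv2.resize(sc[80:300,290:440],None,fx=1.6,fy=1.6);
h=max(a.shape[0],b.shape[0]);pad=lambda z:cv2.copyMakeBorder(z,0,h-z.shape[0],0,0,0)
o=np.hstack([pad(a),pad(b)]);print(o.shape);cv2.imwrite('pics/m8.png',o[:,:800,::-1])
E
```

```text
t 15.8 pos [0.5306 0.0256 0.2679] yaw 24.02 zax [-0.0007  0.     -1.    ] w 0.341 gf 59.5
[0.586, 0.122, 0.25] slide [ 0.0898 -0.0655  0.0178]
[0.586, 0.122, 0.234] slide [ 0.0898 -0.0655  0.0338]
rotvec [-0.0003  0.0006  0.002 ]
{'mtx': array([[319.1684,   0.    , 320.812 ],
       [  0.    , 319.1684, 200.5629],
       [  0.    ,   0.    ,   1.    ]]), 'k1': 0.017234077076908844, 'origin': array([0.6014, 0.0571, 0.4103]), 'orientation': array([ 0.128,  0.829, -0.538, -0.083])}
(360, 840, 3)
```

View pics/m8.png

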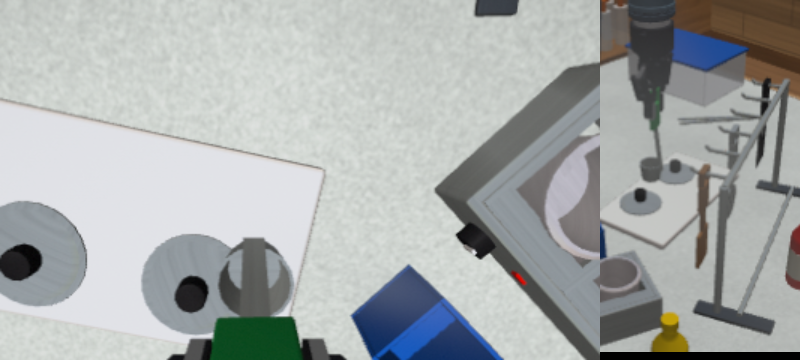

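Emit:
{"method": "arm_command", "body": {
  "increments": [
    {"gripper": 255, "slide": [0.03, -0.03, 0.015], "delta_rot": [0, 0, 0]},
    {"gripper": 255, "slide": [0.06, -0.055, 0.03], "delta_rot": [0, 0, 0]},
    {"gripper": 255, "slide": [0.085, -0.0655, 0.034], "delta_rot": [0, 0, 0]},
    {"gripper": 255, "slide": [0.09, -0.0655, 0.034], "delta_rot": [0, 0, 0]},
    {"gripper": 255, "slide": [0.09, -0.0655, 0.034], "delta_rot": [0, 0, 0]}
  ]
}}

```text
t: 16.52
position: [0.5867, 0.1215, 0.2342]
ee_rot: [0.0, 0.978, 0.207, -0.0]
force: [-0.5, -0.7, -1.2]
width: 0.342
gripper_force: 59.6
```

```bash
python3 - <<'E'
from m import *
plan([.6195,.137,.234],[.6427,.1474,.234],[.6427,.1474,.222])
P=ctrl.sense()['position']
sc=snap('scene','sc9.png');tp=snap('top','top9.png')
q=lambda X:proj(S,X)
print('eye scene',q(P+[0,0,.0344]),'hook3 tip',q([.6206,.1376,.27]),'hook3 pt',q([.6427,.1474,.265]))
a=cv2.resize(sc[120:220,330:440],None,fx=5.4,fy=5.4,interpolation=2)
print(a.shape);cv2.imwrite('pics/m9.png',a[:,:,::-1])
E
```

```text
t 16.52 pos [0.5867 0.1215 0.2342] yaw 23.92 zax [-0.0003 -0.0005 -1.    ] w 0.342 gf 59.6
[0.6195, 0.137, 0.234] slide [ 0.0363 -0.0009  0.0002]
[0.6427, 0.1474, 0.234] slide [ 0.0617 -0.001   0.0002]
[0.6427, 0.1474, 0.222] slide [ 0.0617 -0.001   0.0122]
eye scene [359.6618 146.8971] hook3 tip [371.8889 148.4089] hook3 pt [379.7248 151.2959]
(540, 594, 3)
```

View pics/m9.png

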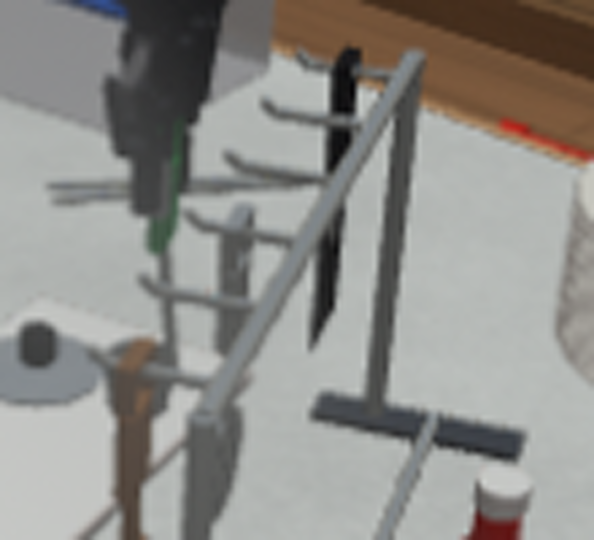

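Scene view: the hook 3 tip is at crop (228,157), against a prediction of (226,153), so the calibration holds. Inserting.

Emit:
{"method": "arm_command", "body": {
  "increments": [
    {"gripper": 255, "slide": [0.012, -0.001, 0], "delta_rot": [0, 0, 0]},
    {"gripper": 255, "slide": [0.024, -0.001, 0], "delta_rot": [0, 0, 0]},
    {"gripper": 255, "slide": [0.034, -0.001, 0], "delta_rot": [0, 0, 0]},
    {"gripper": 255, "slide": [0.042, -0.001, 0], "delta_rot": [0, 0, 0]},
    {"gripper": 255, "slide": [0.042, -0.001, 0], "delta_rot": [0, 0, 0]}
  ]
}}

```text
t: 17.25
position: [0.6251, 0.1406, 0.2339]
ee_rot: [-0.0, 0.978, 0.207, -0.0]
force: [1.0, -0.4, -0.8]
width: 0.338
gripper_force: 59.6
```

Emit:
{"method": "arm_command", "body": {
  "increments": [
    {"gripper": 255, "slide": [0.01, 0, 0], "delta_rot": [0, 0, 0]},
    {"gripper": 255, "slide": [0.02, 0, 0], "delta_rot": [0, 0, 0]},
    {"gripper": 255, "slide": [0.02, 0, 0.004], "delta_rot": [0, 0, 0]},
    {"gripper": 255, "slide": [0.02, 0, 0.008], "delta_rot": [0, 0, 0]},
    {"gripper": 255, "slide": [0.02, 0, 0.008], "delta_rot": [0, 0, 0]}
  ]
}}

```text
t: 17.88
position: [0.6424, 0.1483, 0.2256]
ee_rot: [-0.0, 0.978, 0.207, -0.001]
force: [-0.2, -0.3, -1.7]
width: 0.342
gripper_force: 59.6
```

```bash
python3 - <<'E'
from m import *
plan([.6427,.1474,.222])
print(ctrl.sense()['force'])
sc=snap('scene','sc10.png')
a=cv2.resize(sc[120:220,330:440],None,fx=5.4,fy=5.4,interpolation=2);cv2.imwrite('pics/m10.png',a[:,:,::-1])
E
```

```text
t 17.88 pos [0.6424 0.1483 0.2256] yaw 23.92 zax [-0.0015 -0.0001 -1.    ] w 0.342 gf 59.6
[0.6427, 0.1474, 0.222] slide [-0.      0.0009  0.0036]
[-0.1814 -0.2505 -1.6825]
```

View pics/m10.png

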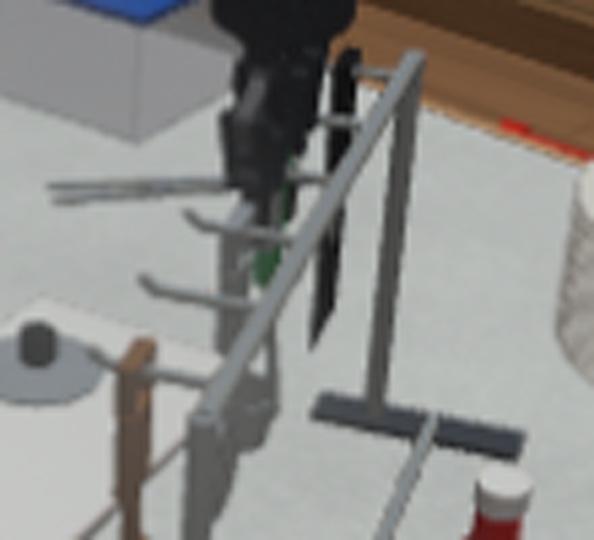

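Emit:
{"method": "arm_command", "body": {
  "increments": [
    {"gripper": 255, "slide": [0, 0, 0.002], "delta_rot": [0, 0, 0]},
    {"gripper": 255, "slide": [0, 0, 0.004], "delta_rot": [0, 0, 0]},
    {"gripper": 255, "slide": [0, 0, 0.004], "delta_rot": [0, 0, 0]}
  ]
}}

```text
t: 18.3
position: [0.643, 0.1484, 0.2229]
ee_rot: [0.0, 0.978, 0.207, 0.0]
force: [-0.3, 0.1, 2.5]
width: 0.34
gripper_force: 60.1
```

Light contact on the hook. I'll release gently and rise.

Emit:
{"method": "arm_command", "body": {
  "increments": [
    {"gripper": 150, "slide": [0, 0, 0], "delta_rot": [0, 0, 0]},
    {"gripper": 125, "slide": [0, 0, 0], "delta_rot": [0, 0, 0]},
    {"gripper": 120, "slide": [0, 0, 0], "delta_rot": [0, 0, 0]},
    {"gripper": 120, "slide": [0, 0, 0], "delta_rot": [0, 0, 0]}
  ]
}}

```text
t: 18.8
position: [0.6429, 0.1484, 0.2221]
ee_rot: [-0.0, 0.978, 0.207, -0.0]
force: [0.0, 1.3, 0.3]
width: 0.53
gripper_force: 0.0
```

Emit:
{"method": "arm_command", "body": {
  "increments": [
    {"gripper": 120, "slide": [0, 0, -0.01], "delta_rot": [0, 0, 0]},
    {"gripper": 120, "slide": [0, 0, -0.03], "delta_rot": [0, 0, 0]},
    {"gripper": 120, "slide": [0, 0, -0.055], "delta_rot": [0, 0, 0]},
    {"gripper": 120, "slide": [0, 0, -0.09], "delta_rot": [0, 0, 0]},
    {"gripper": 120, "slide": [-0.03, 0, -0.1], "delta_rot": [0, 0, 0]}
  ]
}}

```text
t: 19.42
position: [0.6172, 0.1365, 0.3252]
ee_rot: [0.0, 0.978, 0.208, 0.003]
force: [0.6, -0.7, 0.2]
width: 0.528
gripper_force: 0.0
```

Emit:
{"method": "arm_command", "body": {
  "increments": [
    {"gripper": 60, "slide": [-0.05, 0, 0], "delta_rot": [0, 0, 0]},
    {"gripper": 60, "slide": [-0.08, 0.05, 0], "delta_rot": [0, 0, -0.15]},
    {"gripper": 60, "slide": [-0.1, 0.1, 0], "delta_rot": [0, 0, -0.3]},
    {"gripper": 60, "slide": [-0.11, 0.15, 0], "delta_rot": [0, 0, -0.45]},
    {"gripper": 60, "slide": [-0.12, 0.2, 0], "delta_rot": [0, 0, -0.6]}
  ]
}}

```text
t: 20.05
position: [0.5871, -0.0969, 0.3236]
ee_rot: [0.001, 0.872, 0.489, 0.001]
force: [0.5, 0.5, 0.3]
width: 0.765
gripper_force: 0.0
```

```bash
python3 - <<'E'
from m import *
plan([.4545,-.258,.27],yaw=71.5)
sc=snap('scene','sc11.png');tp=snap('top','top11.png')
a=cv2.resize(sc[120:240,330:440],None,fx=4,fy=4,interpolation=2);b=cv2.resize(tp[100:310,320:440],None,fx=2.2,fy=2.2,interpolation=2)
h=max(a.shape[0],b.shape[0]);pad=lambda z:cv2.copyMakeBorder(z,0,h-z.shape[0],0,0,0)
cv2.imwrite('pics/m11.png',np.hstack([pad(a),pad(b)])[:,:,::-1])
E
```

```text
t 20.05 pos [ 0.5871 -0.0969  0.3236] yaw 58.58 zax [ 0.0019 -0.0005 -1.    ] w 0.765 gf 0.0
[0.4545, -0.258, 0.27] slide [-0.2066 -0.0292  0.0535]
rotvec [ 0.0019 -0.0003 -0.2255]
```

View pics/m11.png

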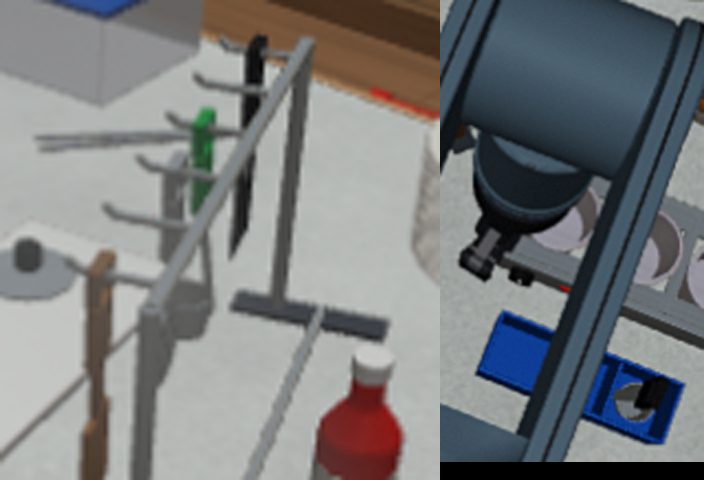

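Green hangs on hook 3 and the caddy's corner is unchanged. My picture budget is used up, so I'll check the black ladle numerically.

Emit:
{"method": "arm_command", "body": {
  "increments": [
    {"gripper": 60, "slide": [-0.05, -0.007, 0], "delta_rot": [0, 0, -0.08]},
    {"gripper": 60, "slide": [-0.1, -0.014, 0.01], "delta_rot": [0, 0, -0.16]},
    {"gripper": 60, "slide": [-0.155, -0.022, 0.03], "delta_rot": [0, 0, -0.2255]},
    {"gripper": 60, "slide": [-0.2065, -0.029, 0.0535], "delta_rot": [0, 0, -0.2255]},
    {"gripper": 60, "slide": [-0.2065, -0.029, 0.0735], "delta_rot": [0, 0, -0.2255]}
  ]
}}

```text
t: 20.78
position: [0.4518, -0.2579, 0.2489]
ee_rot: [0.001, 0.815, 0.58, -0.0]
force: [0.1, 0.4, 1.2]
width: 0.766
gripper_force: 0.0
```

Emit:
{"method": "arm_command", "body": {
  "increments": [
    {"gripper": 60, "slide": [0, 0, 0], "delta_rot": [0, 0, 0]},
    {"gripper": 60, "slide": [0, 0, 0], "delta_rot": [0, 0, 0]}
  ]
}}

```text
t: 21.02
position: [0.4545, -0.2554, 0.25]
ee_rot: [0.001, 0.813, 0.582, 0.0]
force: [-0.2, -0.2, -1.0]
width: 0.766
gripper_force: 0.0
```

```bash
python3 - <<'E'
from m import *
W=ctrl.camera_params('wrist');im=snap('wrist','w12.png')
plan([.4545,-.258,.141],yaw=71.5)
print('top end pred',proj(W,[.4545,-.258,.194]),'hw',[proj(W,[.4545+k*.0142,-.258-k*.0048,.194]) for k in(-1,1)])
m=(im.max(2)<60)
for r in range(160,262,6): 
    u=np.nonzero(m[r,250:395])[0]+250; print(r,(u.min(),u.max(),len(u)) if len(u) else None,end=' ')
print()
hsv=cv2.cvtColor(im,cv2.COLOR_RGB2HSV);b=cv2.inRange(hsv,(105,120,40),(130,255,255));
T2=snap('top','top12.png')
b=cv2.inRange(cv2.cvtColor(T2,cv2.COLOR_RGB2HSV),(105,150,60),(130,255,255))[235:310,330:440];b0=cv2.inRange(cv2.cvtColor(cv2.imread('pics/top0.png'),cv2.COLOR_BGR2HSV),(105,150,60),(130,255,255))[235:310,330:440]
for x in(b,b0):
    v,u=np.nonzero(x);print(len(u),u.min(),u.max(),v.min(),v.max())
E
```

```text
t 21.07 pos [ 0.4547 -0.2554  0.2501] yaw 71.27 zax [ 0.0018 -0.0013 -1.    ] w 0.766 gf 0.0
[0.4545, -0.258, 0.141] slide [-0.0025  0.0004  0.1091]
rotvec [ 0.0021  0.0006 -0.0039]
top end pred [321.3675 224.8096] hw [array([298.9257, 224.8471]), array([343.8044, 224.7762])]
160 None 166 (np.int64(290), np.int64(290), 1) 172 (np.int64(290), np.int64(290), 1) 178 (np.int64(290), np.int64(290), 1) 184 (np.int64(290), np.int64(294), 5) 190 (np.int64(290), np.int64(328), 27) 196 (np.int64(290), np.int64(339), 39) 202 (np.int64(290), np.int64(340), 40) 208 (np.int64(290), np.int64(342), 43) 214 (np.int64(290), np.int64(344), 44) 220 (np.int64(302), np.int64(345), 44) 226 (np.int64(302), np.int64(344), 43) 232 (np.int64(311), np.int64(344), 34) 238 None 244 None 250 None 256 (np.int64(250), np.int64(394), 7) 
1678 7 89 7 58
1517 7 100 7 66
```

The black ladle's end is at (302–345, up to v 234), as predicted. Descend and grip.

Emit:
{"method": "arm_command", "body": {
  "increments": [
    {"gripper": 60, "slide": [-0.0025, 0.001, 0.035], "delta_rot": [0, 0, 0]},
    {"gripper": 60, "slide": [-0.0025, 0.001, 0.07], "delta_rot": [0, 0, 0]},
    {"gripper": 60, "slide": [-0.0025, 0.001, 0.109], "delta_rot": [0, 0, 0]},
    {"gripper": 60, "slide": [-0.0025, 0.001, 0.109], "delta_rot": [0, 0, 0]},
    {"gripper": 255, "slide": [-0.0025, 0.001, 0.109], "delta_rot": [0, 0, 0]}
  ]
}}

```text
t: 21.75
position: [0.455, -0.2589, 0.1415]
ee_rot: [0.001, 0.813, 0.583, 0.0]
force: [0.1, -0.3, 0.6]
width: 0.566
gripper_force: 0.0
```

Emit:
{"method": "arm_command", "body": {
  "increments": [
    {"gripper": 255, "slide": [0, 0, 0], "delta_rot": [0, 0, 0]},
    {"gripper": 255, "slide": [0, 0, 0], "delta_rot": [0, 0, 0]},
    {"gripper": 255, "slide": [0, 0, 0], "delta_rot": [0, 0, 0]}
  ]
}}

```text
t: 22.12
position: [0.4551, -0.2593, 0.1421]
ee_rot: [0.002, 0.813, 0.582, 0.001]
force: [0.2, 0.1, 6.4]
width: 0.341
gripper_force: 59.7
```

Emit:
{"method": "arm_command", "body": {
  "increments": [
    {"gripper": 255, "slide": [0, 0, -0.02], "delta_rot": [0, 0, 0]},
    {"gripper": 255, "slide": [0, 0, -0.05], "delta_rot": [0, 0, 0]},
    {"gripper": 255, "slide": [0, 0, -0.09], "delta_rot": [0, 0, 0]},
    {"gripper": 255, "slide": [0, 0, -0.13], "delta_rot": [0, 0, 0]},
    {"gripper": 255, "slide": [0, 0, -0.13], "delta_rot": [0, 0, 0]}
  ]
}}

```text
t: 22.75
position: [0.4554, -0.2597, 0.2741]
ee_rot: [0.004, 0.813, 0.582, 0.001]
force: [0.1, -0.1, -0.6]
width: 0.343
gripper_force: 59.6
```

```bash
python3 - <<'E'
from m import *
xd=np.array([.9143,.405]);r4=np.array([.6483,.2287])
print([r4-k*xd for k in(.1,.13,.06,.038)])
plan([*(r4-.13*xd),.27],yaw=23.9)
print(ctrl.sense()['force'])
E
```

```text
[array([0.5569, 0.1882]), array([0.5294, 0.176 ]), array([0.5934, 0.2044]), array([0.6136, 0.2133])]
t 22.75 pos [ 0.4554 -0.2597  0.2741] yaw 71.22 zax [ 0.0064 -0.0057 -1.    ] w 0.343 gf 59.6
[np.float64(0.5294409999999999), np.float64(0.17604999999999998), 0.27] slide [ 0.4364 -0.0702  0.0021]
rotvec [ 0.0088 -0.0001  0.8259]
[ 0.1197 -0.1001 -0.5805]
```

Emit:
{"method": "arm_command", "body": {
  "increments": [
    {"gripper": 255, "slide": [0.045, -0.007, 0], "delta_rot": [0, 0, 0.1]},
    {"gripper": 255, "slide": [0.095, -0.015, 0], "delta_rot": [0, 0, 0.2]},
    {"gripper": 255, "slide": [0.145, -0.023, 0], "delta_rot": [0, 0, 0.32]},
    {"gripper": 255, "slide": [0.195, -0.031, 0], "delta_rot": [0, 0, 0.44]},
    {"gripper": 255, "slide": [0.245, -0.04, 0], "delta_rot": [0, 0, 0.56]}
  ]
}}

```text
t: 23.38
position: [0.4944, -0.0119, 0.269]
ee_rot: [-0.0, 0.943, 0.333, -0.0]
force: [0.8, -0.2, -0.2]
width: 0.342
gripper_force: 59.6
```

```bash
python3 - <<'E'
from m import *
plan([.5294,.176,.25],yaw=23.9)
E
```

```text
t 23.38 pos [ 0.4944 -0.0119  0.269 ] yaw 38.89 zax [-0.0009  0.0002 -1.    ] w 0.342 gf 59.6
[0.5294, 0.176, 0.25] slide [ 0.1452 -0.1243  0.019 ]
rotvec [-0.0007  0.0007  0.2616]
```

Emit:
{"method": "arm_command", "body": {
  "increments": [
    {"gripper": 255, "slide": [0.036, -0.031, 0], "delta_rot": [0, 0, 0.08]},
    {"gripper": 255, "slide": [0.072, -0.062, 0.005], "delta_rot": [0, 0, 0.16]},
    {"gripper": 255, "slide": [0.11, -0.093, 0.01], "delta_rot": [0, 0, 0.2616]},
    {"gripper": 255, "slide": [0.1452, -0.1243, 0.019], "delta_rot": [0, 0, 0.2616]},
    {"gripper": 255, "slide": [0.1452, -0.1243, 0.019], "delta_rot": [0, 0, 0.2616]}
  ]
}}

```text
t: 24.0
position: [0.5279, 0.1775, 0.2488]
ee_rot: [-0.001, 0.977, 0.211, -0.002]
force: [-0.2, -0.4, -1.1]
width: 0.34
gripper_force: 59.8
```

Emit:
{"method": "arm_command", "body": {
  "increments": [
    {"gripper": 255, "slide": [0, 0, 0.01], "delta_rot": [0, 0, 0]},
    {"gripper": 255, "slide": [0, 0, 0.018], "delta_rot": [0, 0, 0]},
    {"gripper": 255, "slide": [0, 0, 0.018], "delta_rot": [0, 0, 0]}
  ]
}}

```text
t: 24.38
position: [0.5285, 0.1733, 0.2317]
ee_rot: [-0.0, 0.978, 0.208, -0.001]
force: [-0.9, 0.2, -1.3]
width: 0.341
gripper_force: 59.8
```

```bash
python3 - <<'E'
from m import *
plan([.5569,.1882,.232],[.5969,.206,.232],[.6136,.2133,.232],[.6136,.2133,.221],yaw=23.9)
W=ctrl.camera_params('wrist');im=snap('wrist','w13.png');P=ctrl.sense()['position']
xd=np.array([.9143,.405,0]);yd=np.array([-.405,.9143,0])
# predicted handle edges just under the pads and bowl ; dark extents between the pads
for z in(.052,.0,-.03): print(z,[proj(W,P+yd*k*.015+[0,0,z]).round(1) for k in(1,-1)])
m=im.max(2)<45
for r in range(190,300,8): print(r,''.join('#' if x else '.' for x in m[r,240:400:2]))
sc=snap('scene','sc13.png');g=cv2.inRange(cv2.cvtColor(sc,cv2.COLOR_RGB2HSV),(50,100,30),(85,255,255))[130:200,350:400]
v,u=np.nonzero(g);print('green',len(u),u.min()+350,u.max()+350,v.min()+130,v.max()+130,'hook3pt',proj(S,[.6427,.1474,.265]))
E
```

```text
t 24.38 pos [0.5285 0.1733 0.2317] yaw 24.05 zax [-0.002  -0.0004 -1.    ] w 0.341 gf 59.8
[0.5569, 0.1882, 0.232] slide [ 0.032  -0.002  -0.0003]
[0.5969, 0.206, 0.232] slide [ 0.0758 -0.002  -0.0004]
[0.6136, 0.2133, 0.232] slide [ 0.094  -0.0018 -0.0005]
[0.6136, 0.2133, 0.221] slide [ 0.094  -0.0018  0.0105]
rotvec [-0.0005  0.002   0.0025]
0.052 [array([276.3, 337.1]), array([364.6, 337.3])]
0.0 [array([290.3, 262.3]), array([350.8, 262.5])]
-0.03 [array([295. , 237.3]), array([346.2, 237.5])]
190 ................................................................................
198 ................................................................................
206 ................................................................................
214 ................................................................................
222 ................................................................................
230 ................................................................................
238 ............................##########################..........................
246 .............#####......##.############################.........................
254 ............#####......####################################.....................
262 ..........######......######################################......#############.
270 .........######......########################################......#############
278 .......######.......##########################################......############
286 ......########.......########################################.......#########...
294 .################....########################################...################
green 58 378 383 147 167 hook3pt [379.7248 151.2959]
```

The black handle is centred between the pads and square. Inserting onto hook 4.

Emit:
{"method": "arm_command", "body": {
  "increments": [
    {"gripper": 255, "slide": [0.02, -0.002, 0], "delta_rot": [0, 0, 0]},
    {"gripper": 255, "slide": [0.038, -0.002, 0], "delta_rot": [0, 0, 0]},
    {"gripper": 255, "slide": [0.05, -0.002, 0], "delta_rot": [0, 0, 0]},
    {"gripper": 255, "slide": [0.062, -0.002, 0], "delta_rot": [0, 0, 0]},
    {"gripper": 255, "slide": [0.074, -0.002, 0], "delta_rot": [0, 0, 0]}
  ]
}}

```text
t: 25.1
position: [0.5963, 0.2067, 0.2328]
ee_rot: [0.0, 0.978, 0.209, -0.0]
force: [0.8, 0.5, -0.9]
width: 0.339
gripper_force: 59.8
```

Emit:
{"method": "arm_command", "body": {
  "increments": [
    {"gripper": 255, "slide": [0.01, 0, 0], "delta_rot": [0, 0, 0]},
    {"gripper": 255, "slide": [0.02, 0, 0], "delta_rot": [0, 0, 0]},
    {"gripper": 255, "slide": [0.02, 0, 0.004], "delta_rot": [0, 0, 0]},
    {"gripper": 255, "slide": [0.02, 0, 0.008], "delta_rot": [0, 0, 0]},
    {"gripper": 255, "slide": [0.02, 0, 0.008], "delta_rot": [0, 0, 0]}
  ]
}}

```text
t: 25.72
position: [0.6133, 0.2146, 0.2241]
ee_rot: [-0.0, 0.978, 0.209, -0.001]
force: [0.5, -0.0, -1.4]
width: 0.341
gripper_force: 59.8
```

Emit:
{"method": "arm_command", "body": {
  "increments": [
    {"gripper": 255, "slide": [0, 0, 0.002], "delta_rot": [0, 0, 0]},
    {"gripper": 255, "slide": [0, 0, 0.004], "delta_rot": [0, 0, 0]},
    {"gripper": 255, "slide": [0, 0, 0.004], "delta_rot": [0, 0, 0]}
  ]
}}

```text
t: 26.1
position: [0.6141, 0.2147, 0.2215]
ee_rot: [0.0, 0.978, 0.209, 0.0]
force: [-1.7, -0.5, 2.5]
width: 0.34
gripper_force: 60.2
```

Same contact as before. Release, rise and back off.

Emit:
{"method": "arm_command", "body": {
  "increments": [
    {"gripper": 150, "slide": [0, 0, 0], "delta_rot": [0, 0, 0]},
    {"gripper": 125, "slide": [0, 0, 0], "delta_rot": [0, 0, 0]},
    {"gripper": 120, "slide": [0, 0, 0], "delta_rot": [0, 0, 0]},
    {"gripper": 120, "slide": [0, 0, 0], "delta_rot": [0, 0, 0]}
  ]
}}

```text
t: 26.6
position: [0.614, 0.2148, 0.2206]
ee_rot: [-0.0, 0.978, 0.209, -0.0]
force: [0.1, -0.3, 1.1]
width: 0.53
gripper_force: 0.0
```

Emit:
{"method": "arm_command", "body": {
  "increments": [
    {"gripper": 120, "slide": [0, 0, -0.01], "delta_rot": [0, 0, 0]},
    {"gripper": 120, "slide": [0, 0, -0.03], "delta_rot": [0, 0, 0]},
    {"gripper": 120, "slide": [0, 0, -0.055], "delta_rot": [0, 0, 0]},
    {"gripper": 120, "slide": [0, 0, -0.09], "delta_rot": [0, 0, 0]},
    {"gripper": 120, "slide": [-0.03, 0, -0.1], "delta_rot": [0, 0, 0]}
  ]
}}

```text
t: 27.22
position: [0.5884, 0.2028, 0.3237]
ee_rot: [0.0, 0.978, 0.209, 0.003]
force: [0.5, -0.5, -0.2]
width: 0.529
gripper_force: 0.0
```

Emit:
{"method": "arm_command", "body": {
  "increments": [
    {"gripper": 120, "slide": [-0.05, 0, -0.01], "delta_rot": [0, 0, 0]},
    {"gripper": 120, "slide": [-0.11, 0, -0.02], "delta_rot": [0, 0, 0]},
    {"gripper": 120, "slide": [-0.17, 0, -0.02], "delta_rot": [0, 0, 0]},
    {"gripper": 120, "slide": [-0.22, 0, -0.02], "delta_rot": [0, 0, 0]},
    {"gripper": 120, "slide": [-0.22, 0, -0.02], "delta_rot": [0, 0, 0]}
  ]
}}

```text
t: 27.85
position: [0.3835, 0.1119, 0.3423]
ee_rot: [0.0, 0.978, 0.209, 0.001]
force: [0.3, -0.3, -0.5]
width: 0.53
gripper_force: 0.0
```

Emit:
{"method": "arm_command", "body": {
  "increments": [
    {"gripper": 120, "slide": [0, 0, 0], "delta_rot": [0, 0, 0]},
    {"gripper": 120, "slide": [0, 0, 0], "delta_rot": [0, 0, 0]},
    {"gripper": 120, "slide": [0, 0, 0], "delta_rot": [0, 0, 0]},
    {"gripper": 120, "slide": [0, 0, 0], "delta_rot": [0, 0, 0]},
    {"gripper": 120, "slide": [0, 0, 0], "delta_rot": [0, 0, 0]}
  ]
}}

```text
t: 28.48
position: [0.3861, 0.1126, 0.3405]
ee_rot: [-0.0, 0.978, 0.209, -0.0]
force: [-0.2, -0.4, -0.2]
width: 0.527
gripper_force: 0.0
```

```bash
python3 - <<'E'
from m import *
sc=snap('scene','sc14.png');plan()
c=lambda n:cv2.cvtColor(cv2.imread(n),cv2.COLOR_BGR2GRAY).astype(int)
a,b=c('pics/scene0.png'),c('pics/sc14.png')
xd=np.array([.9143,.405,0])
for n,h in(('hook3',np.array([.6427,.1474,0])),('hook4',np.array([.6136,.2133,0]))):
    print(n,[(z,proj(S,h+[0,0,z]).round(),sc[tuple(proj(S,h+[0,0,z]).round().astype(int)[::-1])]) for z in(.25,.235,.215,.2,.18)])
# darkness map near hook4
x,y=proj(S,[.6136,.2133,.23]).astype(int)
for r in range(y-18,y+26): print(r,''.join('#' if v<45 else '+' if v<90 else '.' for v in b[r,x-25:x+30]),''.join('#' if v<45 else '+' if v<90 else '.' for v in a[r,x-25:x+30]))
# green cup etc: lids - diff of boards in top
im=snap('top','top14.png');g=im.max(2)
for k in([.4535,.0503,.04],[.4252,.186,.04]):
    p=proj(T,k).round().astype(int);print('knob',p,g[p[1],p[0]])
W=ctrl.camera_params('wrist');w=snap('wrist','w14.png')
for k in([.4535,.0503,.052],[.4252,.186,.052]):
    p=proj(W,k).round().astype(int);print('knob wrist',p, w[p[1],p[0]] if 0<=p[0]<640 and 0<=p[1]<400 else None)
E
```

```text
t 28.52 pos [0.386  0.1125 0.3406] yaw 24.15 zax [-0.0005 -0.0001 -1.    ] w 0.529 gf 0.0
hook3 [(0.25, array([379., 156.]), array([40, 74, 48], dtype=uint8)), (0.235, array([379., 160.]), array([44, 84, 53], dtype=uint8)), (0.215, array([379., 166.]), array([47, 77, 53], dtype=uint8)), (0.2, array([378., 171.]), array([56, 82, 62], dtype=uint8)), (0.18, array([378., 176.]), array([130, 135, 137], dtype=uint8))]
hook4 [(0.25, array([386., 146.]), array([22, 21, 22], dtype=uint8)), (0.235, array([386., 150.]), array([28, 28, 27], dtype=uint8)), (0.215, array([385., 156.]), array([29, 28, 29], dtype=uint8)), (0.2, array([385., 160.]), array([33, 33, 33], dtype=uint8)), (0.18, array([384., 166.]), array([125, 130, 132], dtype=uint8))]
133 ...............................+###++..........++...... ...............................+###++..........++......
134 ...............................+####+..+++....+++...... ...............................+####+..+++....++.......
135 ...............................+####..........+++...... ...............................+####..........+++......
136 ......
[... 4145 characters left out ...]
.....++++...........
172 ............++++..++.......++###........+++............ ............+.++.............###........+++............
173 ............++++...........++###........+++............ ............++++.............###........+++............
174 ..............+............++###........+++............ .............................###........+++............
175 ...........................++###........+++............ ............................+###........+++............
176 ...........................++###........+++............ ............................+###........+++............
knob [276 278] 18
knob [220 288] 18
knob wrist [384 132] [22 22 24]
knob wrist [281 109] [31 31 31]
```

Both ladles hang on their hooks, the turner hasn't moved, and both knobs are where I placed them.

```bash
python3 -c "
from h import *
print(ctrl.sign_off())"
```

```text
the job is handed in; nothing more can be done
None
```

The job is handed in: both pot lids lie flat, knob up, on the white board, the green ladle hangs on hook 3 and the black on hook 4. The red ladle and third lid were absent. The turner was unchanged in the final check; I did not check the skimmer and scraper again at the end.

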